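# Fold down the sprung sample step and load the jar

### The arm

A 6-joint arm with a two-finger parallel gripper is mounted at the origin on the work surface. World frame = base frame: x ahead of the robot, y to its left, z up, the work surface at z = 0. Lengths are in mm, angles in rad, forces in N, time in s.
With the tool pointing down it reaches from about 325 to 925 mm from the base axis. Payload 3.1 kg.
Tool frame: the origin (TCP) lies midway between the tips of the shut fingers; the grasp point (between the pads) lies 19 mm behind it (ctrl.grip_depth is the distance from the TCP to the grasp point, in mm); z points along the fingers, y is the direction in which the jaws open and shut (so a half turn about z gives the same grasp; the last joint's range is limited). The gripper opens to 85 mm and grips with 20 to 120 N. Pads are 22 mm wide; open, the fingers measure 114 mm over their backs; the gripper's body (76 mm by 85 mm) begins 54 mm behind the grasp point. The pads swing forward as they close: fully open they stand 13 mm farther back than shut.
Start: joints at [1.007, 0.217, 1.613, -0, 1.311, -0.112], TCP at [272.85, 562.31, 231.3] pointing down, gripper open.
Joint ranges: [-2.75, 2.75], [-0.78, 2.1], [0.31, 2.55], [-1.13, 4.27], [0.13, 2.63], [-2.58, 2.58]. Speed limits (rad/s): [2.79, 2.79, 3.14, 3.14, 3.14, 3.14].

### API

Orientations are given as a rotation vector (axis times angle).
In Python, from workcell import ctrl, cams gives the robot as it stands.
- The arm moves only by the tool drive_tool, never from a script. Its argument "commands" is a list of rows, each an object of numbers: "tx", "ty", "tz": the shift along the world's x, y, z in cm; "ax", "ay", "az": the turn, a rotation vector about the world's x, y, z in degrees. In form: [{"tx": .., "ty": .., "tz": .., "ax": .., "ay": .., "az": ..}, ...]. A call has exactly 5 rows; each row is the pose to reach, as a shift and turn from the pose commanded when the call began; what a row does not reach only later rows make up. A row lasts 1/10 s, in which the tool goes at most 50 mm and 8.59 degrees, less where a joint would pass 70% of its speed; a pose out of reach is approached as far as the arm can. A call with a gripper value outside its range is refused whole. "gripper" is the opening in per cent of the stroke, from 0 (shut) to 100 (fully open), set as the call begins (left out, the last holds). The fingers move at their own pace and stop on an object; the grip force is fixed at half the most. Time passes only in rows, so rows that repeat a pose let the fingers close, or fill a call up. It gives the time, the measured TCP pose, the force and the opening at its end, in the units of the state.
- ctrl.read_state(): the state, without advancing time (a new reading comes with each control period).
- cams.capture(name): name is "scene" or "top" or "wrist"; returns (picture, depth): 420x560x3 uint8, red, green, blue; 420x560 float32, mm along the optical axis (not along the pixel's ray), 0 where there is no reading.
- cams.get_calibration(name): a dict with "fx", "fy", "cx", "cy" (pixels), "R" (3x3) and "t" (3): a world point X has camera coordinates R X + t; the wrist camera has in their place "hand_eye" (4x4, takes a point from camera to tool coordinates, whose origin is the TCP and whose axes are the flange's). Camera axes: x right, y down, z forward; pixel columns grow to the right and rows downward; lengths in mm; the calibration is good to about 2 mm. A picture is of the moment at which its call begins: read the wrist's pose just before it. get_calibration takes no time and is no camera call.
- ctrl.finish_job(): hands the job in, once; it reports no verdict.
The state is a dict: "clock": time; "joint_positions": joint angles; "joint_vel": joint speeds; "tau": joint torques, N m; "tool_pos": TCP position; "ee_rot": TCP orientation; "ft_force": force on the tool from outside, world axes, zero at the start; "torque": the same for the moment, N m; "finger_gap": finger opening in mm.
Only numpy, scipy, OpenCV 4.12 (cv2) and the standard library are available. Lean on these libraries where they do the work, as an engineer would, in place of code of your own. Each camera call takes 0.05 s, during which the arm holds its last target. There are 200 camera calls.

### The job

Fold down the reader's sprung sample step until it snaps over to its lower stop, then, before trusting it with glass, test it by pressing straight down on the blue platen with the bare fingers at about 10 N for half a second. Then stand the amber jar with the white cap upright in the white ring on the step and let go. Never load the reader or its step with more than 20 N, by hand or by jar, and leave the other glassware alone.

Things in the scene. Friction and masses are not known exactly. Their poses are not given: they have to be found in the camera images.
- reader: White and grey bench reader, fixed. Origin on the bench under the middle of the step's hinge; z up, y along the hinge, -x the way the step folds out. Base slab 18 mm high, x -150 to 250 mm, 170 wide in front, 200 behind; housing x 110 to 250, y +-100, top at 117 mm; hinge posts at y +-78 (14 wide, 35 deep, 93 high). Between hinge and housing nothing else stands.
- hinge_nominal (a point): Middle of the hinge axis as drawn, 75 mm above the bench, fixed in the reader, axes as the reader's. The hinge carrier sits in slots: the true axis, with the whole step, is up to 12 mm higher or lower; this is not reported.
- step (a joint): Step angle, rad: 0 folded up, leaning 15 degrees past vertical to the housing (reader +x); 1.833 folded out level on its lower stop. Its spring holds it at the nearer stop and turns over at 0.92: moment 0.73 N m at a stop, nil at 0.92; past that it snaps on alone. Aluminium plate 8 mm thick, 116 wide, 128 mm long from the hinge axis, the axis in its mid-plane.
- edge_nominal (a point): Middle of the step's free edge when folded up, as drawn: 199 mm above the bench, in the plate's mid-plane (true height up to 12 mm off). Fixed in the reader, it does not follow the step. The gap behind it, to above the housing, takes the fingers.
- ring_nominal (a point): Where, with the step folded out, the centre of the white ring (64 mm) on the blue platen lies as drawn: reader x -70, y 0, 91 mm high (truly 79 to 103). The platen, 110 x 104 mm, 15 to 125 mm from the hinge axis, its face 16 mm off the plate's mid-plane, is on the side facing the housing when folded up; its rubber feet give 1 mm per 8 N, at most 4 mm.
- jar: Amber jar with a white cap and paper label, closed, 50 mm across and 80 mm high, 0.15 to 0.27 kg, standing on the bench. Origin: centre of its underside, z up. It may change places with the green jar.
- green_jar: Bystander: green jar with a black cap, same size as the amber jar. Origin: centre of its underside.
- beaker: Bystander: clear beaker, 68 mm across, 85 mm high. Origin: centre of its underside.
- flask: Bystander: blue conical flask, 72 mm across, 104 mm high. Origin: centre of its underside.

How it is judged:
By the outcome, as a careful person would: the job done as asked, in the order asked, and still so for the second after the job is handed in, with the robot touching nothing.
It also fails if it takes over 72 s, if anything falls off the work surface, if the arm or the gripper's body presses on something with over 40 N, if the wrist force passes 120 N, or if a joint passes its speed limit or range.

## Working session

There is one attempt and no reset: what is moved stays moved. The work goes in short steps, Python scripts to look and compute and a tool call to move; the robot and the scene stay as the last step left them, time stands still between calls to the robot, and variables do not carry over. Pictures are saved under pics/ and viewed, about 8 in all and at most 12, crops included, and the job is handed in when it is done.

Besides the shell and the picture viewer there is one more tool, called after "Request:" as name(argument=value, ...), one argument or row to a line, values as JSON. drive_tool: Moves the arm, as the interface text tells. Its arguments: {"type":"object","properties":{"commands":{"type":"array"},"gripper":{"type":"number"}},"required":["commands"]}

```bash
mkdir -p pics; ls; cat > h.py <<'E'
import numpy as np,cv2
from workcell import ctrl,cams
from scipy.spatial.transform import Rotation as Ro
def cap(n):
    s=ctrl.read_state(); im,d=cams.capture(n); c=cams.get_calibration(n)
    v,u=np.mgrid[0:420,0:560]
    P=np.stack([(u-c['cx'])/c['fx']*d,(v-c['cy'])/c['fy']*d,d],-1)
    if 'R' in c: W=(P-np.array(c['t']).ravel())@np.array(c['R'])
    else:
        H=np.array(c['hand_eye']); T=P@H[:3,:3].T+H[:3,3]
        W=T@Ro.from_rotvec(s['ee_rot']).as_matrix().T+np.array(s['tool_pos'])
    W[d==0]=np.nan
    return im,d,W
def save(n,im): cv2.imwrite('pics/'+n,im[...,::-1])
E
python3 - <<'E'
from h import *
s=ctrl.read_state();print(s)
a=[]
for n in('scene','top'):
    im,d,W=cap(n);save(n+'0.png',im);np.savez(n+'0.npz',im=im,W=W)
E
```

```text
pics
{'clock': 0.0, 'joint_positions': array([ 1.00679650e+00,  2.17762318e-01,  1.61493661e+00,  1.33268759e-07,
        1.31127796e+00, -1.12183942e-01]), 'joint_vel': array([ 0.0008796 , -0.00085388,  0.00028432,  0.00182374, -0.0020873 ,
       -0.00030314]), 'tau': array([ 8.79623849e-05, -3.96850598e+01, -3.03853798e+01, -1.94759973e-04,
        9.69032000e-03, -1.68505193e-05]), 'tool_pos': array([272.40935129, 561.60872496, 229.9619029 ]), 'ee_rot': array([-0.70351195, -3.06099556,  0.00353218]), 'ft_force': array([ 0.25360246, -0.09831423, -0.85830662]), 'torque': array([0.03045587, 0.00091229, 0.05456343]), 'finger_gap': 85.18811450257752}
```

View pics/scene0.png

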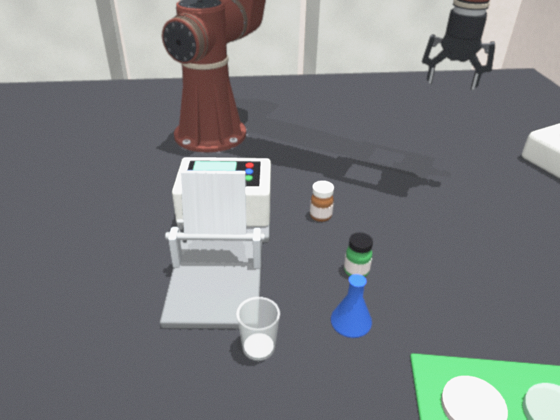

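View pics/top0.png

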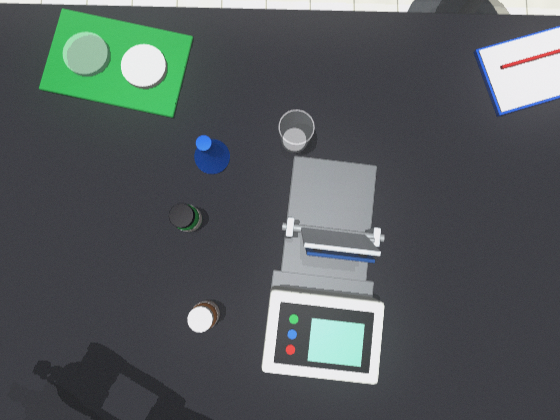

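Scene: the reader's step (edge ~(213,172)) faces away from the robot; the amber jar is at (322,200). Top: housing (325,335), hinge posts (290,228)/(377,237), amber jar (202,318), green (186,217), beaker (296,130), flask (210,153).

```bash
python3 - <<'E'
from h import *
for n,pts in(('top',dict(hous=(325,300),amber=(200,320),green=(182,215),postL=(290,228),postR=(377,237),slabTL=(297,165),slabTR=(372,170))),):
    z=np.load(n+'0.npz');W=z['W']
    for k,(u,v) in pts.items(): print(k,W[v,u].round(0))
    Z=W[...,2]
    u0=np.s_[130:400,250:400]
    m=np.zeros(Z.shape,bool);m[u0]=1
    sel=m&(abs(Z-117)<6)&(np.arange(420)[:,None]>285)
    R=cv2.minAreaRect(W[sel][:,:2].astype(np.float32));print('housing',R,cv2.boxPoints(R).round(1).tolist(),np.median(Z[sel]))
    sel=m&(abs(Z-18)<5)
    R=cv2.minAreaRect(W[sel][:,:2].astype(np.float32));print('slab',R,cv2.boxPoints(R).round(1).tolist())
    sel=m&(Z>150)
    p=W[sel];print('step',len(p),p.max(0),np.percentile(Z[sel],[50,90,98,100]))
    q=p[p[:,2]>np.percentile(p[:,2],98)-8]; R=cv2.minAreaRect(q[:,:2].astype(np.float32));print(R,cv2.boxPoints(R).round(1).tolist())
    for nm,c in(('amber',(200,320)),('green',(182,215))):
        sel=np.zeros(Z.shape,bool);sel[c[1]-25:c[1]+25,c[0]-25:c[0]+25]=1
        sel&=(abs(Z-80)<4); q=W[sel];(cc,r)=cv2.minEnclosingCircle(q[:,:2].astype(np.float32));print(nm,cc,r,np.median(q[:,2]))
z=np.load('scene0.npz');W=z['W']
for u,v in((186,174),(213,174),(242,174),(215,210),(175,237),(257,237)): print(u,v,W[v-4:v+5,u].round(0).tolist()[::2])
E
```

```text
hous [450.  34. 110.]
amber [412. 251.  79.]
green [597. 289.  80.]
postL [574.  94.  93.]
postR [559. -61.  94.]
slabTL [705.  78.  18.]
slabTR [696. -73.  19.]
housing ((389.8062438964844, 37.47880935668945), (187.35235595703125, 129.2989959716797), 84.01573944091797) [[315.70001220703125, -48.900001525878906], [444.29998779296875, -62.400001525878906], [463.8999938964844, 123.9000015258789], [335.29998779296875, 137.39999389648438]] 114.46138791594235
slab ((612.6480102539062, 19.047012329101562), (199.9013671875, 321.3063659667969), 86.2096176147461) [[445.70001220703125, -70.0999984741211], [766.2999877929688, -91.30000305175781], [779.5999755859375, 108.19999694824219], [459.0, 129.39999389648438]]
step 1505 [558.68580191  78.03296113 210.99746928] [199.52006665 207.95228932 209.20654212 210.99746928]
((530.2550048828125, 21.229175567626953), (115.00000762939453, 20.241804122924805), 83.71947479248047) [[513.9000244140625, -34.79999923706055], [534.0, -37.0], [546.5999755859375, 77.30000305175781], [526.5, 79.5]]
amber (412.4952697753906, 252.13760375976562) 22.462209701538086 79.69548165518708
green (595.8367919921875, 290.6653137207031) 22.319974899291992 79.83531338980436
186 174 [[519.0, -26.0, 203.0], [535.0, -25.0, 208.0], [534.0, -25.0, 204.0], [536.0, -25.0, 200.0], [537.0, -26.0, 197.0]]
213 174 [[387.0, 17.0, 118.0], [538.0, 23.0, 208.0], [542.0, 23.0, 206.0], [543.0, 23.0, 202.0], [544.0, 22.0, 199.0]]
242 174 [[385.0, 79.0, 113.0], [544.0, 74.0, 208.0], [544.0, 74.0, 204.0], [547.0, 74.0, 202.0], [547.0, 74.0, 198.0]]
215 210 [[558.0, 22.0, 147.0], [557.0, 22.0, 142.0], [561.0, 22.0, 140.0], [560.0, 22.0, 135.0], [561.0, 21.0, 131.0]]
175 237 [[564.0, -55.0, 94.0], [567.0, -55.0, 92.0], [574.0, -55.0, 93.0], [577.0, -55.0, 90.0], [578.0, -55.0, 86.0]]
257 237 [[577.0, 97.0, 94.0], [582.0, 97.0, 92.0], [589.0, 96.0, 94.0], [596.0, 96.0, 94.0], [594.0, 96.0, 88.0]]
```

Request:
drive_tool(
  commands=[
    {"tx": 2,"ty": -5,"tz": 1,"az": 4},
    {"tx": 4,"ty": -9,"tz": 2,"az": 8},
    {"tx": 6,"ty": -14,"tz": 3,"az": 12},
    {"tx": 8,"ty": -18.5,"tz": 3,"az": 16},
    {"tx": 9.5,"ty": -23,"tz": 3,"az": 20},
  ],
  gripper=0,
)

```text
validation failed for argument at $.co...
```

Request:
drive_tool(
  commands=[
    {"tx": 2,"ty": -5,"tz": 1,"ax": 0,"ay": 0,"az": 4},
    {"tx": 4,"ty": -9,"tz": 2,"ax": 0,"ay": 0,"az": 8},
    {"tx": 6,"ty": -14,"tz": 3,"ax": 0,"ay": 0,"az": 12},
    {"tx": 8,"ty": -18.5,"tz": 3,"ax": 0,"ay": 0,"az": 16},
    {"tx": 9.5,"ty": -23,"tz": 3,"ax": 0,"ay": 0,"az": 20},
  ],
  gripper=0,
)

```text
clock: 0.6
tool_pos: [367.9, 332.4, 261.5]
ee_rot: [0.156, 3.137, 0.0]
ft_force: [0.9, -0.9, -0.9]
finger_gap: 12.1
```

Request:
drive_tool(
  commands=[
    {"tx": 1.7,"ty": -4.5,"tz": 0,"ax": 0,"ay": 0,"az": 0},
    {"tx": 3.4,"ty": -9,"tz": 0,"ax": 0,"ay": 0,"az": 0},
    {"tx": 5,"ty": -13.5,"tz": 0,"ax": 0,"ay": 0,"az": 0},
    {"tx": 6.7,"ty": -18,"tz": 0,"ax": 0,"ay": 0,"az": 0},
    {"tx": 8.4,"ty": -22.5,"tz": 0,"ax": 0,"ay": 0,"az": 0},
  ],
)

```text
clock: 1.1
tool_pos: [451.1, 107.3, 261.0]
ee_rot: [-0.161, -3.137, -0.0]
ft_force: [1.4, 0.4, 0.4]
finger_gap: 0.4
```

Request:
drive_tool(
  commands=[
    {"tx": 1.6,"ty": -4.5,"tz": 0,"ax": 0,"ay": 0,"az": 0},
    {"tx": 3.2,"ty": -8,"tz": 0,"ax": 0,"ay": 0,"az": 0},
    {"tx": 3.2,"ty": -8,"tz": -3,"ax": 0,"ay": 0,"az": 0},
    {"tx": 3.2,"ty": -8,"tz": -6,"ax": 0,"ay": 0,"az": 0},
    {"tx": 3.2,"ty": -8,"tz": -8,"ax": 0,"ay": 0,"az": 0},
  ],
)

```text
clock: 1.6
tool_pos: [481.7, 28.6, 178.7]
ee_rot: [-0.163, -3.134, -0.0]
ft_force: [-0.0, 1.2, -1.1]
finger_gap: 0.1
```

Request:
drive_tool(
  commands=[
    {"tx": 0.7,"ty": -0.1,"tz": 0,"ax": 0,"ay": 0,"az": 0},
    {"tx": 1.3,"ty": -0.1,"tz": 0,"ax": 0,"ay": 0,"az": 0},
    {"tx": 1.9,"ty": -0.2,"tz": 0,"ax": 0,"ay": 0,"az": 0},
    {"tx": 2.3,"ty": -0.2,"tz": 0,"ax": 0,"ay": 0,"az": 0},
    {"tx": 2.7,"ty": -0.3,"tz": 0,"ax": 0,"ay": 0,"az": 0},
  ],
)

```text
clock: 2.1
tool_pos: [511.1, 26.4, 182.6]
ee_rot: [0.161, 3.137, 0.0]
ft_force: [-5.9, 1.8, 3.9]
finger_gap: -0.3
```

Request:
drive_tool(
  commands=[
    {"tx": 0.4,"ty": 0,"tz": 0,"ax": 0,"ay": 0,"az": 0},
    {"tx": 0.8,"ty": -0.1,"tz": 0,"ax": 0,"ay": 0,"az": 0},
    {"tx": 1.2,"ty": -0.1,"tz": 0,"ax": 0,"ay": 0,"az": 0},
    {"tx": 1.6,"ty": -0.2,"tz": 0,"ax": 0,"ay": 0,"az": 0},
    {"tx": 2,"ty": -0.2,"tz": 0,"ax": 0,"ay": 0,"az": 0},
  ],
)

```text
clock: 2.6
tool_pos: [528.3, 24.4, 181.8]
ee_rot: [-0.16, -3.132, 0.0]
ft_force: [-7.5, 0.2, 5.2]
finger_gap: 0.1
```

Request:
drive_tool(
  commands=[
    {"tx": 0.5,"ty": -0.1,"tz": 0,"ax": 0,"ay": 0,"az": 0},
    {"tx": 1,"ty": -0.1,"tz": 0,"ax": 0,"ay": 0,"az": 0},
    {"tx": 1.5,"ty": -0.2,"tz": 0,"ax": 0,"ay": 0,"az": 0},
    {"tx": 2,"ty": -0.2,"tz": 0,"ax": 0,"ay": 0,"az": 0},
    {"tx": 2.5,"ty": -0.3,"tz": 0,"ax": 0,"ay": 0,"az": 0},
  ],
)

```text
clock: 3.1
tool_pos: [554.0, 21.4, 182.0]
ee_rot: [-0.161, -3.133, -0.0]
ft_force: [-5.4, 1.2, 5.1]
finger_gap: -0.1
```

Request:
drive_tool(
  commands=[
    {"tx": 0.5,"ty": -0.1,"tz": 0,"ax": 0,"ay": 0,"az": 0},
    {"tx": 1,"ty": -0.1,"tz": 0,"ax": 0,"ay": 0,"az": 0},
    {"tx": 1.5,"ty": -0.2,"tz": 0,"ax": 0,"ay": 0,"az": 0},
    {"tx": 2,"ty": -0.2,"tz": 0,"ax": 0,"ay": 0,"az": 0},
    {"tx": 2.5,"ty": -0.3,"tz": 0,"ax": 0,"ay": 0,"az": 0},
  ],
)

```text
clock: 3.6
tool_pos: [579.9, 18.3, 180.4]
ee_rot: [-0.161, -3.136, -0.0]
ft_force: [-3.7, 0.6, 0.3]
finger_gap: -0.0
```

Request:
drive_tool(
  commands=[
    {"tx": 0.5,"ty": -0.1,"tz": 0,"ax": 0,"ay": 0,"az": 0},
    {"tx": 1,"ty": -0.1,"tz": 0,"ax": 0,"ay": 0,"az": 0},
    {"tx": 1.5,"ty": -0.2,"tz": 0,"ax": 0,"ay": 0,"az": 0},
    {"tx": 2,"ty": -0.2,"tz": 0,"ax": 0,"ay": 0,"az": 0},
    {"tx": 2.5,"ty": -0.3,"tz": 0,"ax": 0,"ay": 0,"az": 0},
  ],
)

```text
clock: 4.1
tool_pos: [606.5, 14.9, 181.8]
ee_rot: [0.161, 3.135, -0.0]
ft_force: [0.9, 0.4, 0.7]
finger_gap: 0.2
```

Request:
drive_tool(
  commands=[
    {"tx": 0.6,"ty": -0.1,"tz": 0,"ax": 0,"ay": 0,"az": 0},
    {"tx": 1.2,"ty": -0.1,"tz": 0,"ax": 0,"ay": 0,"az": 0},
    {"tx": 1.8,"ty": -0.2,"tz": 0,"ax": 0,"ay": 0,"az": 0},
    {"tx": 2.4,"ty": -0.3,"tz": 0,"ax": 0,"ay": 0,"az": 0},
    {"tx": 3.2,"ty": -0.4,"tz": 0,"ax": 0,"ay": 0,"az": 0},
  ],
)

```text
clock: 4.6
tool_pos: [637.7, 11.0, 181.2]
ee_rot: [-0.161, -3.137, 0.0]
ft_force: [-0.7, -0.4, -0.8]
finger_gap: -0.2
```

```bash
python3 - <<'E'
from h import *
a=cap('scene');b=cap('wrist')
print(ctrl.read_state()['clock'],ctrl.read_state()['ft_force'])
np.savez('f1.npz',a=a[2],ai=a[0],b=b[2],bi=b[0])
o=np.array([569,18.6]);e=np.array([.9945,-.105]);n=np.array([.105,.9945])
for k,(im,d,W) in(('s',a),('w',b)):
    p=W[...,:2]-o;x=p@e;y=p@n;Z=W[...,2]
    for lo in range(10,130,20):
        m=(x>lo)&(x<lo+20)&(abs(y)>36)&(abs(y)<50)&(Z>30)
        print(k,lo,m.sum(),np.nanpercentile(Z[m],[10,50,90]).round(1) if m.any() else '')
    hsv=cv2.cvtColor(im,cv2.COLOR_RGB2HSV)
    m=(hsv[...,1]<60)&(hsv[...,2]>170)&(Z>85)&(Z<115)&(x>25)&(x<118)&(abs(y)<48)
    if m.any(): print('ring?',m.sum(),np.median(W[m],0),cv2.minEnclosingCircle(W[m][:,:2].astype(np.float32)))
save('cmb.png',cv2.resize(np.hstack([a[0][120:380,100:350],b[0][:260]]),None,fx=.95,fy=.95))
E
```

```text
4.7 [ 0.46292332 -0.36982933 -0.39278469]
s 10 71 [ 99.4 100.6 101.7]
s 30 122 [ 99.4 100.6 101.9]
s 50 203 [ 99.9 101.7 324.4]
s 70 881 [101.1 271.4 516.2]
s 90 1327 [289.9 489.7 514.9]
s 110 385 [ 87.3 100.7 490.2]
ring? 248 [648.00789417  13.66112086 101.00330454] ((656.6156616210938, 12.854727745056152), 52.80459213256836)
w 10 1025 [ 88.2  99.9 100.9]
w 30 914 [ 99.4 100.2 101. ]
w 50 12549 [244.1 260.5 269.1]
w 70 2185 [ 99.9 253.6 258.7]
w 90 722 [ 99.4 100.3 101. ]
w 110 456 [ 99.4 100.2 101. ]
ring? 1092 [629.84102737  13.55462935 100.74542326] ((646.306884765625, 26.415918350219727), 52.40464782714844)
```

View pics/cmb.png

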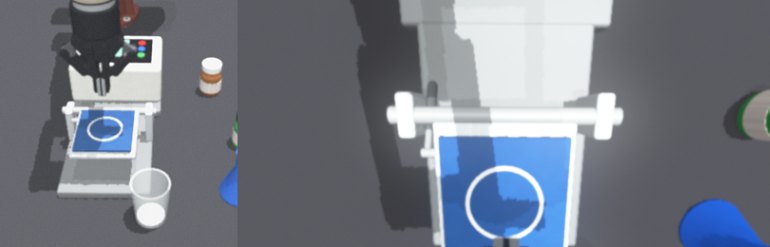

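The step lies level, platen at z≈100 mm, with the ring fully visible (wrist pixel ≈(281,214)). I'll fit the ring.

```bash
python3 - <<'E'
from h import *
from scipy.optimize import least_squares
z=np.load('f1.npz');im=z['bi'];W=z['b']
hsv=cv2.cvtColor(im,cv2.COLOR_RGB2HSV)
v,u=np.mgrid[0:420,0:560]
m=(hsv[...,1]<90)&(hsv[...,2]>150)&(abs(W[...,2]-100.5)<4)&(np.hypot(u-281,v-214)<55)&(np.hypot(u-281,v-214)>25)
p=W[m]
f=least_squares(lambda q:np.hypot(p[:,0]-q[0],p[:,1]-q[1])-q[2],[638,11,31],loss='soft_l1')
print(m.sum(),f.x,np.median(p[:,2]),np.abs(f.fun).mean())
E
```

```text
1238 [637.75648602   8.05261313  30.48230915] 100.74447456126784 1.1566885294599099
```

Request:
drive_tool(
  commands=[
    {"tx": 0,"ty": -0.1,"tz": -2.5,"ax": 0,"ay": 0,"az": 0},
    {"tx": 0,"ty": -0.2,"tz": -5,"ax": 0,"ay": 0,"az": 0},
    {"tx": 0,"ty": -0.2,"tz": -6.5,"ax": 0,"ay": 0,"az": 0},
    {"tx": 0,"ty": -0.2,"tz": -7.2,"ax": 0,"ay": 0,"az": 0},
    {"tx": 0,"ty": -0.2,"tz": -7.2,"ax": 0,"ay": 0,"az": 0},
  ],
)

```text
clock: 5.2
tool_pos: [636.4, 9.3, 108.1]
ee_rot: [-0.161, -3.135, -0.0]
ft_force: [0.3, 0.4, -0.0]
finger_gap: -0.0
```

Request:
drive_tool(
  commands=[
    {"tx": 0,"ty": 0,"tz": -0.1,"ax": 0,"ay": 0,"az": 0},
    {"tx": 0,"ty": 0,"tz": -0.2,"ax": 0,"ay": 0,"az": 0},
    {"tx": 0,"ty": 0,"tz": -0.3,"ax": 0,"ay": 0,"az": 0},
    {"tx": 0,"ty": 0,"tz": -0.4,"ax": 0,"ay": 0,"az": 0},
    {"tx": 0,"ty": 0,"tz": -0.5,"ax": 0,"ay": 0,"az": 0},
  ],
)

```text
clock: 5.7
tool_pos: [637.5, 9.1, 104.7]
ee_rot: [0.161, 3.137, -0.0]
ft_force: [0.1, 0.1, -1.0]
finger_gap: 0.3
```

Request:
drive_tool(
  commands=[
    {"tx": 0,"ty": 0,"tz": -0.06,"ax": 0,"ay": 0,"az": 0},
    {"tx": 0,"ty": 0,"tz": -0.12,"ax": 0,"ay": 0,"az": 0},
    {"tx": 0,"ty": 0,"tz": -0.18,"ax": 0,"ay": 0,"az": 0},
    {"tx": 0,"ty": 0,"tz": -0.24,"ax": 0,"ay": 0,"az": 0},
    {"tx": 0,"ty": 0,"tz": -0.3,"ax": 0,"ay": 0,"az": 0},
  ],
)

```text
clock: 6.2
tool_pos: [637.2, 9.1, 101.2]
ee_rot: [-0.161, -3.137, 0.0]
ft_force: [-0.8, -0.2, -0.3]
finger_gap: 0.2
```

Request:
drive_tool(
  commands=[
    {"tx": 0,"ty": 0,"tz": -0.04,"ax": 0,"ay": 0,"az": 0},
    {"tx": 0,"ty": 0,"tz": -0.08,"ax": 0,"ay": 0,"az": 0},
    {"tx": 0,"ty": 0,"tz": -0.12,"ax": 0,"ay": 0,"az": 0},
    {"tx": 0,"ty": 0,"tz": -0.15,"ax": 0,"ay": 0,"az": 0},
    {"tx": 0,"ty": 0,"tz": -0.15,"ax": 0,"ay": 0,"az": 0},
  ],
)

```text
clock: 6.7
tool_pos: [637.3, 9.1, 100.1]
ee_rot: [-0.161, -3.137, 0.0]
ft_force: [-0.6, 0.2, 1.2]
finger_gap: 0.1
```

Request:
drive_tool(
  commands=[
    {"tx": 0,"ty": 0,"tz": -0.02,"ax": 0,"ay": 0,"az": 0},
    {"tx": 0,"ty": 0,"tz": -0.04,"ax": 0,"ay": 0,"az": 0},
    {"tx": 0,"ty": 0,"tz": -0.06,"ax": 0,"ay": 0,"az": 0},
    {"tx": 0,"ty": 0,"tz": -0.08,"ax": 0,"ay": 0,"az": 0},
    {"tx": 0,"ty": 0,"tz": -0.08,"ax": 0,"ay": 0,"az": 0},
  ],
)

```text
clock: 7.2
tool_pos: [637.3, 9.1, 99.5]
ee_rot: [0.161, 3.137, -0.0]
ft_force: [-2.0, 0.9, 6.1]
finger_gap: -0.2
```

Request:
drive_tool(
  commands=[
    {"tx": 0,"ty": 0,"tz": -0.06,"ax": 0,"ay": 0,"az": 0},
    {"tx": 0,"ty": 0,"tz": -0.06,"ax": 0,"ay": 0,"az": 0},
    {"tx": 0,"ty": 0,"tz": -0.06,"ax": 0,"ay": 0,"az": 0},
    {"tx": 0,"ty": 0,"tz": -0.06,"ax": 0,"ay": 0,"az": 0},
    {"tx": 0,"ty": 0,"tz": -0.06,"ax": 0,"ay": 0,"az": 0},
  ],
)

```text
clock: 7.7
tool_pos: [637.3, 9.1, 99.3]
ee_rot: [0.161, 3.137, -0.0]
ft_force: [-3.2, 0.7, 7.0]
finger_gap: -0.0
```

Request:
drive_tool(
  commands=[
    {"tx": -0.04,"ty": 0,"tz": -0.05,"ax": 0,"ay": 0,"az": 0},
    {"tx": -0.04,"ty": 0,"tz": -0.05,"ax": 0,"ay": 0,"az": 0},
    {"tx": -0.04,"ty": 0,"tz": -0.05,"ax": 0,"ay": 0,"az": 0},
    {"tx": -0.04,"ty": 0,"tz": -0.05,"ax": 0,"ay": 0,"az": 0},
    {"tx": -0.04,"ty": 0,"tz": -0.05,"ax": 0,"ay": 0,"az": 0},
  ],
)

```text
clock: 8.2
tool_pos: [637.3, 9.1, 99.2]
ee_rot: [0.161, 3.136, -0.0]
ft_force: [-3.0, 0.3, 7.6]
finger_gap: -0.2
```

Request:
drive_tool(
  commands=[
    {"tx": -0.04,"ty": 0,"tz": -0.07,"ax": 0,"ay": 0,"az": 0},
    {"tx": -0.04,"ty": 0,"tz": -0.07,"ax": 0,"ay": 0,"az": 0},
    {"tx": -0.04,"ty": 0,"tz": -0.07,"ax": 0,"ay": 0,"az": 0},
    {"tx": -0.04,"ty": 0,"tz": -0.07,"ax": 0,"ay": 0,"az": 0},
    {"tx": -0.04,"ty": 0,"tz": -0.07,"ax": 0,"ay": 0,"az": 0},
  ],
)

```text
clock: 8.7
tool_pos: [637.3, 9.2, 99.0]
ee_rot: [0.161, 3.136, 0.0]
ft_force: [-3.0, -0.2, 9.2]
finger_gap: 0.0
```

Request:
drive_tool(
  commands=[
    {"tx": 0,"ty": 0,"tz": -0.02,"ax": 0,"ay": 0,"az": 0},
    {"tx": 0,"ty": 0,"tz": -0.02,"ax": 0,"ay": 0,"az": 0},
    {"tx": 0,"ty": 0,"tz": -0.02,"ax": 0,"ay": 0,"az": 0},
    {"tx": 0,"ty": 0,"tz": -0.02,"ax": 0,"ay": 0,"az": 0},
    {"tx": 0,"ty": 0,"tz": -0.02,"ax": 0,"ay": 0,"az": 0},
  ],
)

```text
clock: 9.2
tool_pos: [637.3, 9.1, 99.0]
ee_rot: [0.161, 3.136, -0.0]
ft_force: [-2.7, 0.4, 9.3]
finger_gap: 0.2
```

Request:
drive_tool(
  commands=[
    {"tx": 0,"ty": 0,"tz": -0.01,"ax": 0,"ay": 0,"az": 0},
    {"tx": 0,"ty": 0,"tz": -0.01,"ax": 0,"ay": 0,"az": 0},
    {"tx": 0,"ty": 0,"tz": -0.01,"ax": 0,"ay": 0,"az": 0},
    {"tx": 0,"ty": 0,"tz": -0.01,"ax": 0,"ay": 0,"az": 0},
    {"tx": 0,"ty": 0,"tz": -0.01,"ax": 0,"ay": 0,"az": 0},
  ],
)

```text
clock: 9.7
tool_pos: [637.3, 9.1, 98.9]
ee_rot: [0.161, 3.136, 0.0]
ft_force: [-3.3, -0.6, 10.5]
finger_gap: -0.0
```

Request:
drive_tool(
  commands=[
    {"tx": 0,"ty": 0,"tz": 2,"ax": 0,"ay": 0,"az": 0},
    {"tx": 0,"ty": 0,"tz": 6,"ax": 0,"ay": 0,"az": 0},
    {"tx": 0,"ty": 0,"tz": 10.5,"ax": 0,"ay": 0,"az": 0},
    {"tx": -3,"ty": 3,"tz": 13,"ax": 0,"ay": 0,"az": 0},
    {"tx": -6,"ty": 6,"tz": 14,"ax": 0,"ay": 0,"az": 0},
  ],
)

```text
clock: 10.2
tool_pos: [578.8, 69.1, 240.9]
ee_rot: [0.164, 3.129, 0.001]
ft_force: [0.2, 0.3, 0.7]
finger_gap: 0.2
```

Request:
drive_tool(
  commands=[
    {"tx": -3,"ty": 3.5,"tz": 0,"ax": 0,"ay": 0,"az": 0},
    {"tx": -6,"ty": 7,"tz": 0,"ax": 0,"ay": 0,"az": 0},
    {"tx": -9,"ty": 10.5,"tz": 0,"ax": 0,"ay": 0,"az": 0},
    {"tx": -12,"ty": 14,"tz": 0,"ax": 0,"ay": 0,"az": 0},
    {"tx": -15,"ty": 17.5,"tz": 0,"ax": 0,"ay": 0,"az": 0},
  ],
  gripper=100,
)

```text
clock: 10.7
tool_pos: [425.2, 245.3, 236.4]
ee_rot: [0.162, 3.137, 0.001]
ft_force: [0.3, 0.2, 0.1]
finger_gap: 72.4
```

```bash
python3 - <<'E'
from h import *
im,d,W=cap('wrist');s=ctrl.read_state();print(s['tool_pos'],s['finger_gap'],s['ft_force'])
m=(abs(W[...,2]-79.5)<5)&(np.hypot(W[...,0]-412,W[...,1]-252)<40)
p=W[m];print(m.sum(),cv2.minEnclosingCircle(p[:,:2].astype(np.float32)),p.mean(0),np.median(im[m],0))
a=cap('top');W=a[2];o=np.array([638,8]);
m=np.hypot(W[...,0]-638,W[...,1]-8)<45;print('platen z',np.nanpercentile(W[m][:,2],[5,50,95]))
im[m]=im[m]
save('w2.png',np.hstack([im[::2,::2],a[0][100:310,150:430]]))
E
```

```text
[420.34206736 249.99251963 236.09103234] 78.67018590773581 [-4.03364647  3.41934037  0.20442571]
1483 ((412.89825439453125, 250.3937225341797), 22.35614585876465) [412.2366696  250.67145235  79.87152481] [253. 253. 253.]
platen z [ 98.48276509 100.48477792 102.66349513]
```

View pics/w2.png

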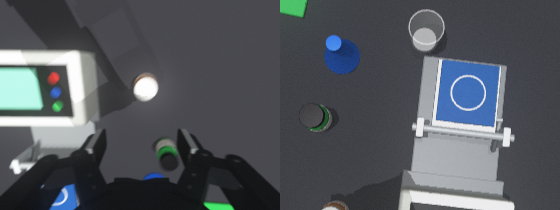

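Request:
drive_tool(
  commands=[
    {"tx": -0.8,"ty": 0.1,"tz": -2,"ax": 0,"ay": 0,"az": 0},
    {"tx": -0.8,"ty": 0.1,"tz": -4,"ax": 0,"ay": 0,"az": 0},
    {"tx": -0.8,"ty": 0.1,"tz": -6,"ax": 0,"ay": 0,"az": 0},
    {"tx": -0.8,"ty": 0.1,"tz": -6.5,"ax": 0,"ay": 0,"az": 0},
    {"tx": -0.8,"ty": 0.1,"tz": -6.5,"ax": 0,"ay": 0,"az": 0},
  ],
  gripper=100,
)

```text
clock: 11.3
tool_pos: [418.0, 244.4, 170.7]
ee_rot: [-0.162, -3.135, 0.002]
ft_force: [0.4, -0.2, 0.2]
finger_gap: 85.2
```

Request:
drive_tool(
  commands=[
    {"tx": -0.55,"ty": 0.64,"tz": -2,"ax": 0,"ay": 0,"az": 0},
    {"tx": -0.55,"ty": 0.64,"tz": -5,"ax": 0,"ay": 0,"az": 0},
    {"tx": -0.55,"ty": 0.64,"tz": -8,"ax": 0,"ay": 0,"az": 0},
    {"tx": -0.55,"ty": 0.64,"tz": -8,"ax": 0,"ay": 0,"az": 0},
    {"tx": -0.55,"ty": 0.64,"tz": -8,"ax": 0,"ay": 0,"az": 0},
  ],
)

```text
clock: 11.8
tool_pos: [413.6, 251.6, 92.7]
ee_rot: [0.162, 3.137, 0.0]
ft_force: [0.1, -0.3, 0.1]
finger_gap: 85.5
```

Request:
drive_tool(
  commands=[
    {"tx": -0.1,"ty": -0.08,"tz": -2,"ax": 0,"ay": 0,"az": 0},
    {"tx": -0.1,"ty": -0.08,"tz": -4,"ax": 0,"ay": 0,"az": 0},
    {"tx": -0.1,"ty": -0.08,"tz": -5.5,"ax": 0,"ay": 0,"az": 0},
    {"tx": -0.1,"ty": -0.08,"tz": -6.3,"ax": 0,"ay": 0,"az": 0},
    {"tx": -0.1,"ty": -0.08,"tz": -6.3,"ax": 0,"ay": 0,"az": 0},
  ],
)

```text
clock: 12.3
tool_pos: [412.8, 251.0, 29.7]
ee_rot: [0.161, 3.136, 0.001]
ft_force: [-0.4, -0.0, -0.8]
finger_gap: 85.3
```

Request:
drive_tool(
  commands=[
    {"tx": 0,"ty": 0,"tz": 0,"ax": 0,"ay": 0,"az": 0},
    {"tx": 0,"ty": 0,"tz": 0,"ax": 0,"ay": 0,"az": 0},
    {"tx": 0,"ty": 0,"tz": 0,"ax": 0,"ay": 0,"az": 0},
    {"tx": 0,"ty": 0,"tz": 0,"ax": 0,"ay": 0,"az": 0},
    {"tx": 0,"ty": 0,"tz": 0,"ax": 0,"ay": 0,"az": 0},
  ],
  gripper=0,
)

```text
clock: 12.8
tool_pos: [413.2, 251.5, 30.7]
ee_rot: [0.161, 3.135, 0.002]
ft_force: [-0.8, 0.5, 5.8]
finger_gap: 47.7
```

Request:
drive_tool(
  commands=[
    {"tx": 0,"ty": 0,"tz": 0,"ax": 0,"ay": 0,"az": 0},
    {"tx": 0,"ty": 0,"tz": 0,"ax": 0,"ay": 0,"az": 0},
    {"tx": 0,"ty": 0,"tz": 0,"ax": 0,"ay": 0,"az": 0},
    {"tx": 0,"ty": 0,"tz": 0,"ax": 0,"ay": 0,"az": 0},
    {"tx": 0,"ty": 0,"tz": 0,"ax": 0,"ay": 0,"az": 0},
  ],
)

```text
clock: 13.3
tool_pos: [413.2, 251.4, 30.7]
ee_rot: [0.161, 3.135, 0.002]
ft_force: [-1.2, 0.5, 5.4]
finger_gap: 47.8
```

Request:
drive_tool(
  commands=[
    {"tx": 0,"ty": 0,"tz": 1,"ax": 0,"ay": 0,"az": 0},
    {"tx": 0,"ty": 0,"tz": 3,"ax": 0,"ay": 0,"az": 0},
    {"tx": 0,"ty": 0,"tz": 6,"ax": 0,"ay": 0,"az": 0},
    {"tx": 0,"ty": 0,"tz": 9,"ax": 0,"ay": 0,"az": 0},
    {"tx": 0,"ty": 0,"tz": 12,"ax": 0,"ay": 0,"az": 0},
  ],
)

```text
clock: 13.8
tool_pos: [411.2, 250.4, 150.1]
ee_rot: [-0.161, -3.137, 0.001]
ft_force: [0.3, 0.1, -2.1]
finger_gap: 47.2
```

Request:
drive_tool(
  commands=[
    {"tx": 0,"ty": 0,"tz": 2,"ax": 0,"ay": 0,"az": 0},
    {"tx": 0,"ty": 0,"tz": 4,"ax": 0,"ay": 0,"az": 0},
    {"tx": 0,"ty": 0,"tz": 5.5,"ax": 0,"ay": 0,"az": 0},
    {"tx": 0,"ty": 0,"tz": 5.5,"ax": 0,"ay": 0,"az": 0},
    {"tx": 0,"ty": 0,"tz": 5.5,"ax": 0,"ay": 0,"az": 0},
  ],
)

```text
clock: 14.3
tool_pos: [411.6, 250.6, 203.8]
ee_rot: [0.161, 3.137, -0.0]
ft_force: [0.5, 0.3, -2.2]
finger_gap: 47.6
```

```bash
python3 - <<'E'
from h import *
a=cap('scene');s=ctrl.read_state();print(s['tool_pos'],s['finger_gap'],s['ft_force'])
im,d,W=a;t=s['tool_pos']
m=(np.hypot(W[...,0]-t[0],W[...,1]-t[1])<45)&(W[...,2]>60)&(W[...,2]<t[2]+90)
p=W[m];print('zmin',np.percentile(p[:,2],[0,1,2,5]),'tcp',t[2])
v,u=np.where(m);v0,u0=int(v.mean()),int(u.mean())
save('g.png',cv2.resize(im[max(v0-70,0):v0+70,max(u0-90,0):u0+90],None,fx=3,fy=3))
E
```

```text
[411.09183389 250.35548315 202.96555168] 47.78179194164919 [-0.04490022 -0.25942787 -2.26072676]
zmin [174.46580436 176.97636004 178.94377    184.49887296] tcp 202.96555167628208
```

View pics/g.png

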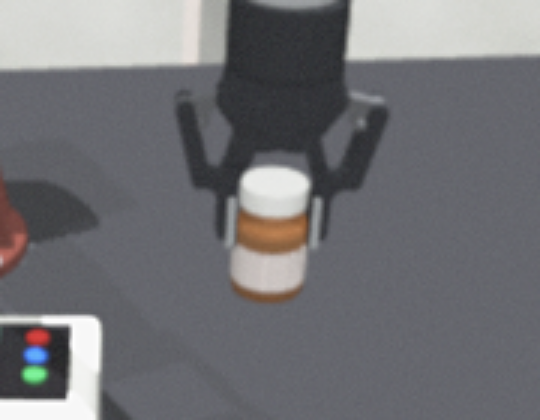

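Request:
drive_tool(
  commands=[
    {"tx": 1,"ty": -1,"tz": 0,"ax": 0,"ay": 0,"az": 0},
    {"tx": 3,"ty": -3.2,"tz": 0,"ax": 0,"ay": 0,"az": 0},
    {"tx": 5.5,"ty": -6,"tz": 0,"ax": 0,"ay": 0,"az": 0},
    {"tx": 8,"ty": -8.8,"tz": 0,"ax": 0,"ay": 0,"az": 0},
    {"tx": 11,"ty": -11.7,"tz": 0,"ax": 0,"ay": 0,"az": 0},
  ],
)

```text
clock: 14.85
tool_pos: [522.1, 131.8, 202.4]
ee_rot: [-0.161, -3.135, 0.001]
ft_force: [1.0, 0.3, -1.9]
finger_gap: 47.5
```

Request:
drive_tool(
  commands=[
    {"tx": 3,"ty": -3.1,"tz": 0,"ax": 0,"ay": 0,"az": 0},
    {"tx": 6,"ty": -6.3,"tz": 0,"ax": 0,"ay": 0,"az": 0},
    {"tx": 9,"ty": -9.5,"tz": 0,"ax": 0,"ay": 0,"az": 0},
    {"tx": 11,"ty": -11.7,"tz": 0,"ax": 0,"ay": 0,"az": 0},
    {"tx": 11.6,"ty": -12.5,"tz": 0,"ax": 0,"ay": 0,"az": 0},
  ],
)

```text
clock: 15.35
tool_pos: [639.4, 4.7, 202.1]
ee_rot: [-0.167, -3.136, 0.002]
ft_force: [-0.1, 0.1, -2.3]
finger_gap: 47.5
```

Request:
drive_tool(
  commands=[
    {"tx": 0,"ty": 0,"tz": -1,"ax": 0,"ay": 0,"az": 0},
    {"tx": 0,"ty": 0,"tz": -2.5,"ax": 0,"ay": 0,"az": 0},
    {"tx": 0,"ty": 0,"tz": -3.5,"ax": 0,"ay": 0,"az": 0},
    {"tx": 0,"ty": 0,"tz": -4,"ax": 0,"ay": 0,"az": 0},
    {"tx": 0,"ty": 0,"tz": -4,"ax": 0,"ay": 0,"az": 0},
  ],
)

```text
clock: 15.85
tool_pos: [636.1, 9.9, 161.8]
ee_rot: [-0.159, -3.134, -0.0]
ft_force: [0.2, 0.9, -2.6]
finger_gap: 47.3
```

Request:
drive_tool(
  commands=[
    {"tx": 0.1,"ty": -0.1,"tz": -1,"ax": 0,"ay": 0,"az": 0},
    {"tx": 0.1,"ty": -0.1,"tz": -1.8,"ax": 0,"ay": 0,"az": 0},
    {"tx": 0.1,"ty": -0.1,"tz": -2.3,"ax": 0,"ay": 0,"az": 0},
    {"tx": 0.1,"ty": -0.1,"tz": -2.5,"ax": 0,"ay": 0,"az": 0},
    {"tx": 0.1,"ty": -0.1,"tz": -2.5,"ax": 0,"ay": 0,"az": 0},
  ],
)

```text
clock: 16.35
tool_pos: [638.6, 7.7, 138.3]
ee_rot: [-0.161, -3.137, -0.0]
ft_force: [-0.2, 0.2, -2.6]
finger_gap: 47.6
```

Request:
drive_tool(
  commands=[
    {"tx": 0,"ty": 0,"tz": -0.1,"ax": 0,"ay": 0,"az": 0},
    {"tx": 0,"ty": 0,"tz": -0.2,"ax": 0,"ay": 0,"az": 0},
    {"tx": 0,"ty": 0,"tz": -0.3,"ax": 0,"ay": 0,"az": 0},
    {"tx": 0,"ty": 0,"tz": -0.4,"ax": 0,"ay": 0,"az": 0},
    {"tx": 0,"ty": 0,"tz": -0.4,"ax": 0,"ay": 0,"az": 0},
  ],
)

```text
clock: 16.85
tool_pos: [638.8, 7.7, 134.8]
ee_rot: [-0.161, -3.137, -0.0]
ft_force: [-0.8, 0.3, -3.3]
finger_gap: 47.9
```

Request:
drive_tool(
  commands=[
    {"tx": 0,"ty": 0,"tz": -0.06,"ax": 0,"ay": 0,"az": 0},
    {"tx": 0,"ty": 0,"tz": -0.12,"ax": 0,"ay": 0,"az": 0},
    {"tx": 0,"ty": 0,"tz": -0.18,"ax": 0,"ay": 0,"az": 0},
    {"tx": 0,"ty": 0,"tz": -0.24,"ax": 0,"ay": 0,"az": 0},
    {"tx": 0,"ty": 0,"tz": -0.28,"ax": 0,"ay": 0,"az": 0},
  ],
)

```text
clock: 17.35
tool_pos: [638.9, 7.7, 132.0]
ee_rot: [-0.161, -3.137, -0.0]
ft_force: [0.8, -0.3, -2.7]
finger_gap: 47.4
```

Request:
drive_tool(
  commands=[
    {"tx": 0,"ty": 0,"tz": -0.02,"ax": 0,"ay": 0,"az": 0},
    {"tx": 0,"ty": 0,"tz": -0.04,"ax": 0,"ay": 0,"az": 0},
    {"tx": 0,"ty": 0,"tz": -0.06,"ax": 0,"ay": 0,"az": 0},
    {"tx": 0,"ty": 0,"tz": -0.08,"ax": 0,"ay": 0,"az": 0},
    {"tx": 0,"ty": 0,"tz": -0.08,"ax": 0,"ay": 0,"az": 0},
  ],
)

```text
clock: 17.85
tool_pos: [638.9, 7.7, 131.3]
ee_rot: [-0.161, -3.137, 0.0]
ft_force: [0.8, 0.1, -1.5]
finger_gap: 47.8
```

Request:
drive_tool(
  commands=[
    {"tx": 0,"ty": 0,"tz": -0.02,"ax": 0,"ay": 0,"az": 0},
    {"tx": 0,"ty": 0,"tz": -0.04,"ax": 0,"ay": 0,"az": 0},
    {"tx": 0,"ty": 0,"tz": -0.06,"ax": 0,"ay": 0,"az": 0},
    {"tx": 0,"ty": 0,"tz": -0.06,"ax": 0,"ay": 0,"az": 0},
    {"tx": 0,"ty": 0,"tz": -0.06,"ax": 0,"ay": 0,"az": 0},
  ],
)

```text
clock: 18.35
tool_pos: [639.0, 7.7, 130.9]
ee_rot: [0.161, 3.137, -0.0]
ft_force: [-0.6, 0.5, -0.3]
finger_gap: 47.4
```

Request:
drive_tool(
  commands=[
    {"tx": 0,"ty": 0,"tz": -0.02,"ax": 0,"ay": 0,"az": 0},
    {"tx": 0,"ty": 0,"tz": -0.02,"ax": 0,"ay": 0,"az": 0},
    {"tx": 0,"ty": 0,"tz": -0.02,"ax": 0,"ay": 0,"az": 0},
    {"tx": 0,"ty": 0,"tz": -0.02,"ax": 0,"ay": 0,"az": 0},
    {"tx": 0,"ty": 0,"tz": -0.02,"ax": 0,"ay": 0,"az": 0},
  ],
)

```text
clock: 18.85
tool_pos: [639.0, 7.7, 130.6]
ee_rot: [0.161, 3.137, -0.0]
ft_force: [-1.2, 0.2, -0.0]
finger_gap: 47.6
```

Request:
drive_tool(
  commands=[
    {"tx": 0,"ty": 0,"tz": 0,"ax": 0,"ay": 0,"az": 0},
    {"tx": 0,"ty": 0,"tz": 0,"ax": 0,"ay": 0,"az": 0},
    {"tx": 0,"ty": 0,"tz": 0,"ax": 0,"ay": 0,"az": 0},
    {"tx": 0,"ty": 0,"tz": 0,"ax": 0,"ay": 0,"az": 0},
    {"tx": 0,"ty": 0,"tz": 0,"ax": 0,"ay": 0,"az": 0},
  ],
  gripper=100,
)

```text
clock: 19.35
tool_pos: [639.0, 7.7, 130.6]
ee_rot: [0.161, 3.137, -0.0]
ft_force: [-0.0, 1.3, -0.3]
finger_gap: 85.7
```

Request:
drive_tool(
  commands=[
    {"tx": 0,"ty": 0,"tz": 0,"ax": 0,"ay": 0,"az": 0},
    {"tx": 0,"ty": 0,"tz": 1,"ax": 0,"ay": 0,"az": 0},
    {"tx": 0,"ty": 0,"tz": 2,"ax": 0,"ay": 0,"az": 0},
    {"tx": 0,"ty": 0,"tz": 4,"ax": 0,"ay": 0,"az": 0},
    {"tx": 0,"ty": 0,"tz": 6,"ax": 0,"ay": 0,"az": 0},
  ],
)

```text
clock: 19.85
tool_pos: [639.1, 7.7, 192.0]
ee_rot: [0.161, 3.137, -0.0]
ft_force: [0.6, -0.7, 0.4]
finger_gap: 85.3
```

Request:
drive_tool(
  commands=[
    {"tx": 0,"ty": 0,"tz": 3,"ax": 0,"ay": 0,"az": 0},
    {"tx": 0,"ty": 0,"tz": 6,"ax": 0,"ay": 0,"az": 0},
    {"tx": -2,"ty": 3,"tz": 8,"ax": 0,"ay": 0,"az": 0},
    {"tx": -6,"ty": 6,"tz": 8,"ax": 0,"ay": 0,"az": 0},
    {"tx": -10,"ty": 9,"tz": 8,"ax": 0,"ay": 0,"az": 0},
  ],
)

```text
clock: 20.35
tool_pos: [539.2, 98.5, 273.4]
ee_rot: [0.163, 3.133, 0.001]
ft_force: [0.2, 1.3, 1.1]
finger_gap: 85.6
```

```bash
python3 - <<'E'
from h import *
a=cap('scene');b=cap('top');s=ctrl.read_state();print(s['clock'],s['tool_pos'],s['ft_force'])
im,d,W=b
m=(np.hypot(W[...,0]-638,W[...,1]-8)<35)&(abs(W[...,2]-180)<6)
p=W[m];print(m.sum(),cv2.minEnclosingCircle(p[:,:2].astype(np.float32)) if len(p) else '',np.median(p,0))
save('end.png',np.hstack([a[0][100:380,110:390],b[0][80:360,150:430]]))
E
```

```text
20.45 [534.09023935 100.86002001 270.6807081 ] [ 1.07395141  0.52560663 -0.0057387 ]
92 ((652.35986328125, 8.54183578491211), 15.843616485595703) [654.52278929   8.61146769 179.62040075]
```

View pics/end.png

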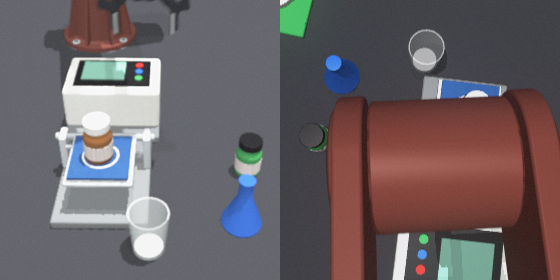

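The jar stands upright in the ring area (scene crop ≈(98,150)), but the arm hides it from the top camera; I'll clear the arm and measure.

Request:
drive_tool(
  commands=[
    {"tx": -2,"ty": 4,"tz": 0,"ax": 0,"ay": 0,"az": 0},
    {"tx": -4,"ty": 8,"tz": 0,"ax": 0,"ay": 0,"az": 0},
    {"tx": -6,"ty": 12,"tz": 0,"ax": 0,"ay": 0,"az": 0},
    {"tx": -8,"ty": 16,"tz": 0,"ax": 0,"ay": 0,"az": 0},
    {"tx": -10,"ty": 20,"tz": 0,"ax": 0,"ay": 0,"az": 0},
  ],
)

```text
clock: 20.95
tool_pos: [438.9, 299.2, 272.1]
ee_rot: [0.162, 3.135, 0.002]
ft_force: [-0.1, 0.3, -0.1]
finger_gap: 85.4
```

```bash
python3 - <<'E'
from h import *
b=cap('top');a=cap('scene')
for im,d,W in(b,a):
    m=(np.hypot(W[...,0]-638,W[...,1]-8)<45)&(abs(W[...,2]-180)<5)
    p=W[m];print(m.sum(),cv2.minEnclosingCircle(p[:,:2].astype(np.float32)),np.median(p[:,2]))
    for nm,c in(('green',(596,290)),):
        m=(np.hypot(W[...,0]-c[0],W[...,1]-c[1])<45)&(abs(W[...,2]-80)<5);p=W[m];print(nm,m.sum(),cv2.minEnclosingCircle(p[:,:2].astype(np.float32)) if len(p) else '')
save('end2.png',np.hstack([cv2.resize(a[0][190:310,150:270],(400,400)),cv2.resize(b[0][130:260,270:400],(400,400))]))
E
```

```text
613 ((638.0955810546875, 7.7911481857299805), 22.374536514282227) 179.56772223932305
green 484 ((595.68310546875, 290.5718688964844), 22.359201431274414)
417 ((640.5989990234375, 7.24535608291626), 23.583026885986328) 180.05480637960534
green 323 ((597.3381958007812, 289.8438720703125), 24.208160400390625)
```

View pics/end2.png

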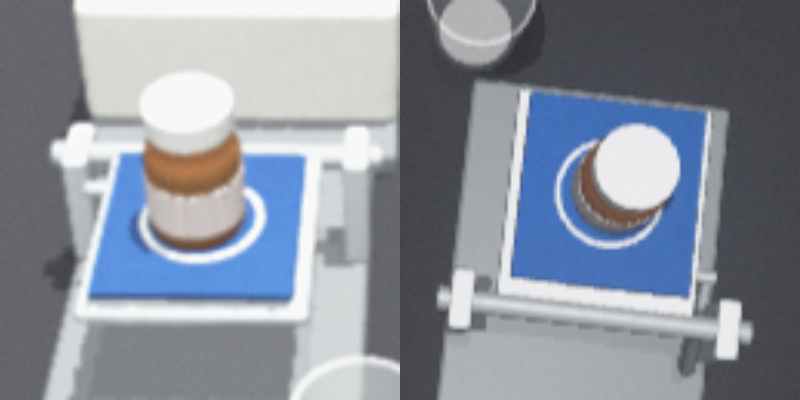

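```bash
python3 -c "
from workcell import ctrl
print(ctrl.read_state()['ft_force'],ctrl.finish_job())"
```

```text
the job is handed in; nothing more can be done
[0.97688939 0.03146482 0.7895573 ] None
```

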